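# Open the sprung cutlery box without a slam

## Task

Open the wooden cutlery box: press the button of its catch and, as the sprung lid is released, keep a hand over it and let it up gently until it stands fully open on its stop; it must never fly open by itself. Then let go of everything. Leave the pile of bowls, the cup and the spoon that stand and lie around it where they are.

Things in the scene. Friction and masses are not known exactly. Their poses are not given: they have to be found in the camera images.
- cutlery_box: Oblong wooden cutlery box (130 mm along x, 180 mm along y, 80 mm high, open top closed by a wooden lid), fixed to the table. Origin: centre of its underside. Its own x axis points from the front (catch, towards the robot) to the back (hinge), z up. A black catch housing (38 mm along x, 70 mm along y, top at 83 mm) juts out of the middle of the front.
- lid (a joint): Lid angle in rad: 0 shut, grows as it opens, stop at 1.75 (a little past upright). A spring always drives it open (about 0.25 N m when shut, falling evenly to almost nothing at the stop; the lid itself weighs about 0.15 kg, so a hand over the front edge holds it down with 1 to 2 N). Let go when barely open it flies up in a fraction of a second and reaches 8 rad/s or more; let go at 1.45 or later it settles on its stop quietly. It does not shut or latch again by itself.
- lid_hinge (a point): Middle of the hinge line, at the back upper rim of the box (65 mm behind its centre, 80 mm up). The lid turns about this line, which runs along the box's y axis. The lid is a flat plate, 130 mm from hinge to front edge, 180 mm wide, 8 mm thick (its underside passes through the hinge line), with no handle.
- lid_edge (a point): Middle of the lid's front edge, on its outer (upper) face; moves with the lid. 88 mm above the table when shut. An 18 mm wide, 7.5 mm deep notch is cut there, in which a catch bolt holds the lid.
- catch (a joint): Travel of the catch button in m: 0 released, 0.010 fully down. A spring pushes it up (1.4 N at first, 4.2 N fully down). The lid comes free at 0.005 to 0.006. It springs back when let go.
- catch_top (a point): Centre of the flat top of the catch button: a black bar 27 mm along the box's x axis, 52 mm along y, standing up in front of the lid's front edge (its back face is 5 mm in front of that edge). The top is 16 mm above the shut lid's upper face (104 mm above the table) and still 6 mm above it when fully pressed, so fingertips resting across the back of the button and the lid's edge both press the button and stay over the lid.
- bowl_stack: pile of three upturned white and blue bowls, 116 mm across, 100 mm high, loose, standing beside the cutlery box on its right (-y) side. Origin: centre of its underside.
- steel_cup: open steel cup, 68 mm across, 85 mm high, loose, standing beside the cutlery box on its left (+y) side. Origin: centre of its underside.
- ladle: steel spoon 200 mm long lying in front of the cutlery box, loose. Origin: its middle, on the underside.
There are look-alikes about, which are no part of the job. What is shaped like the cutlery_box but pink or yellow is not meant.

How it is judged:
By the outcome, as a careful person would: the job done as asked, in the order asked, and still so for the second after the job is handed in, with the robot touching nothing.
It also fails if it takes over 42 s, if anything falls off the work surface, if the arm or the gripper's body presses on something with over 40 N, if the wrist force passes 120 N, or if a joint passes its speed limit or range.

## Robot

A 6-joint arm with a two-finger parallel gripper is mounted at the origin on the work surface. World frame = base frame: x ahead of the robot, y to its left, z up, the work surface at z = 0. Lengths are in m, angles in rad, forces in N, time in s.
With the tool pointing down it reaches from about 0.25 to 0.775 m from the base axis. Payload 4 kg.
Tool frame: the origin (TCP) lies on the front face of the gripper's body, between the roots of the fingers; the fingertips stand 73 mm ahead of it and the grasp point (between the pads) lies 54 mm ahead of it; y points along the fingers, x is the direction in which the jaws open and shut, and the axes are right-handed (so a half turn about y gives the same grasp; the last joint's range is limited). The gripper opens to 85 mm and grips with 20 to 120 N. Pads are 22 mm wide; open, the fingers measure 114 mm over their backs; the gripper's body (76 mm by 85 mm) begins 54 mm behind the grasp point. The pads swing forward as they close: fully open they stand 13 mm farther back than shut.
Start: joints at [-1.341, 0.087, 1.371, -0, 1.684, -0.103], TCP at [0.18, -0.52, 0.304] pointing down, gripper open.
Joint ranges: [-3.1, 3.1], [-0.76, 2.03], [0.27, 2.55], [-1.08, 4.22], [0.17, 2.65], [-2.57, 2.57]. Speed limits (rad/s): [2.79, 2.79, 3.14, 3.14, 3.14, 3.14].

## Interface

Orientations are given as a unit quaternion [w, x, y, z].
In Python, from cell import r, eyes, workorder gives the robot as it stands. The module is installed in compiled form; this text tells all that it offers.
- The arm moves only by the tool drive_tool, never from a script. Its argument "increments" is a list of rows, each a list of 3 entries, a list of its own where there are three numbers: the turn, a rotation vector about the tool's x, y, z in rad, then the shift along the tool's x, y, z in mm, then the finger opening in mm, from 0 to 85.4. In form: [[[rx, ry, rz], [tx, ty, tz], grip], ...]. A call has exactly 5 rows; each row shifts and turns the pose as measured when the row begins, along the tool's axes as they then stand; what a row does not reach is not made up. A row lasts 1/8 s, in which the tool goes at most 62.5 mm and 10.7 degrees, less where a joint would pass 70% of its speed; a pose out of reach is approached as far as the arm can. A call with a gripper value outside its range is refused whole. The fingers move at their own pace and stop on an object; "grip_force" is the grip in N (left out, the last holds). Time passes only in rows, so rows that do not move let the fingers close, or fill a call up. It gives the time, the measured TCP pose, the force and the opening at its end, in the units of the state.
- r.observe(): the state, without advancing time (a new reading comes with each control period).
- eyes.camera(name): name is "side" or "top" or "wrist"; returns a dict with "color" (400x640x3 uint8, red, green, blue), "camera_matrix" (3x3 intrinsics, pixels), "dist_coeffs" ([k1, k2, p1, p2, k3] as OpenCV has them; the pictures are not rectified), "pose" (4x4, takes a point from camera to world coordinates). Camera axes: x right, y down, z forward; pixel columns grow to the right and rows downward; lengths in m; the calibration is good to about 2 mm. A picture is of the moment at which its call begins. There is no depth.
- workorder.job_done(): hands the job in, once; it reports no verdict.
The state is a dict: "time": time; "joints": joint angles; "joint_velocities": joint speeds; "tau": joint torques, N m; "eef_pos": TCP position; "ee_rot": TCP orientation; "force": force on the tool from outside, world axes, zero at the start; "moment": the same for the moment, N m; "grip_width": finger opening in m.
Only numpy, scipy, OpenCV 4.12 (cv2) and the standard library are available. Lean on these libraries where they do the work, as an engineer would, in place of code of your own. Each camera call takes 0.05 s, during which the arm holds its last target.

## Working session

There is one attempt and no reset: what is moved stays moved. The work goes in short steps, Python scripts to look and compute and a tool call to move; the robot and the scene stay as the last step left them, time stands still between calls to the robot, and variables do not carry over. Pictures are saved under pics/ and viewed, and the job is handed in when it is done.

Besides the shell and the picture viewer there is one more tool, called as name(argument=value, ...), one argument or row to a line, values as JSON. drive_tool: Moves the arm, as the interface text tells. Its arguments: {"type":"object","properties":{"increments":{"type":"array"},"grip_force":{"type":"number"}},"required":["increments"]}

```bash
mkdir -p pics; python3 - <<'E'
from cell import r, eyes, workorder
import cv2,pickle
s=r.observe(); print(s)
for n in ["side","top","wrist"]:
    c=eyes.camera(n); pickle.dump(c,open(f"pics/{n}0.pkl","wb"))
    cv2.imwrite(f"pics/{n}0.png",c["color"][:,:,::-1]); print(n,c["camera_matrix"].tolist(),c["dist_coeffs"],c["pose"].round(4).tolist())
E
```

```text
{'time': 0.0, 'joints': array([-1.34109587e+00,  8.79708514e-02,  1.37227841e+00,  4.19970702e-06,
        1.68354828e+00, -1.03107461e-01]), 'joint_velocities': array([ 0.00132079,  0.00075836, -0.00094775, -0.00130494,  0.00155499,
       -0.00118169]), 'tau': array([-3.36730518e-04, -3.51869416e+01, -3.13269925e+01,  9.82889674e-06,
        1.09317480e-02, -3.11928659e-06]), 'eef_pos': array([ 0.17960176, -0.51950265,  0.302718  ]), 'ee_rot': array([ 0.57642802, -0.57539531,  0.41085849, -0.40969047]), 'force': array([-0.77572512, -0.20368217, -0.22478845]), 'moment': array([0.03460048, 0.00049511, 0.02855134]), 'grip_width': 0.08546856719541132}
side [[484.7719067925906, 0.0, 322.45537183893873], [0.0, 484.7719067925906, 195.28621692772876], [0.0, 0.0, 1.0]] [-0.02965496  0.          0.          0.          0.        ] [[-0.9513, -0.1316, 0.2787, 0.1357], [-0.3075, 0.4681, -0.8284, 1.0387], [-0.0214, -0.8738, -0.4858, 0.6643], [0.0, 0.0, 0.0, 1.0]]
top [[410.13004614828884, 0.0, 316.1532667662513], [0.0, 410.13004614828884, 200.05661777640694], [0.0, 0.0, 1.0]] [-0.00962668  0.          0.          0.          0.        ] [[0.0206, -0.9954, 0.0939, 0.3682], [-0.9998, -0.0199, 0.0084, 0.0757], [-0.0065, -0.0941, -0.9955, 1.0936], [0.0, 0.0, 0.0, 1.0]]
wrist [[342.1168012793223, 0.0, 317.1991993901473], [0.0, 342.1168012793223, 202.9642436438223], [0.0, 0.0, 1.0]] [-0.07626678  0.          0.          0.          0.        ] [[0.3266, -0.8946, -0.305, 0.2581], [-0.9452, -0.3096, -0.1039, -0.4921], [-0.0015, 0.3222, -0.9467, 0.3727], [0.0, 0.0, 0.0, 1.0]]
```

View pics/side0.png

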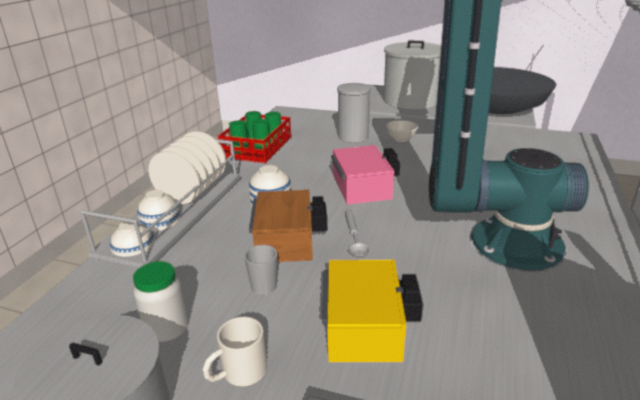

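View pics/top0.png

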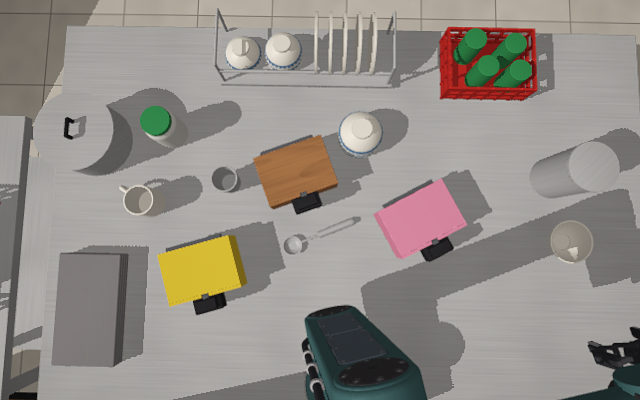

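```bash
python3 - <<'E'
import cv2
im=cv2.imread("pics/top0.png"); cv2.imwrite("pics/top0c.png",cv2.resize(im[100:330,230:480],None,fx=2.6,fy=2.6,interpolation=cv2.INTER_CUBIC)) if 0 else None
from scipy.spatial.transform import Rotation as R
print(R.from_quat([-0.57539531,  0.41085849, -0.40969047,0.57642802]).as_matrix().round(3))
E
```

```text
[[ 0.327 -0.     0.945]
 [-0.945  0.002  0.327]
 [-0.002 -1.     0.   ]]
```

Candidates in the top view: brown wooden box at (296,172), pink (420,218), yellow (201,270). I choose the brown one, which has the bowls at (361,133), the cup at (225,179) and the spoon at (320,232) around it. A close crop next.

```bash
python3 - <<'E'
import cv2
im=cv2.imread("pics/top0.png"); cv2.imwrite("pics/top0c.png",cv2.resize(im[110:260,200:400],None,fx=4,fy=4,interpolation=cv2.INTER_CUBIC))
im=cv2.imread("pics/side0.png"); cv2.imwrite("pics/side0c.png",cv2.resize(im[150:300,220:400],None,fx=4,fy=4,interpolation=cv2.INTER_CUBIC))
E
```

```text
(no output)
```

View pics/top0c.png

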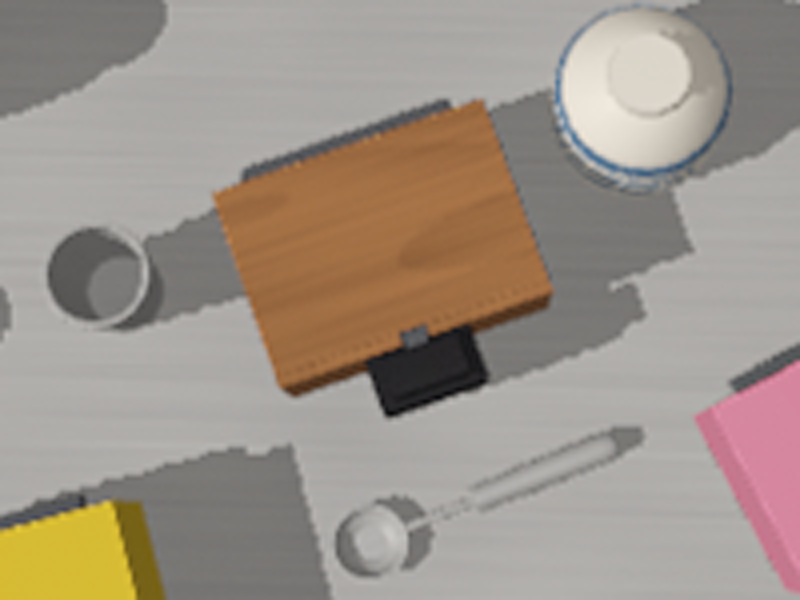

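View pics/side0c.png

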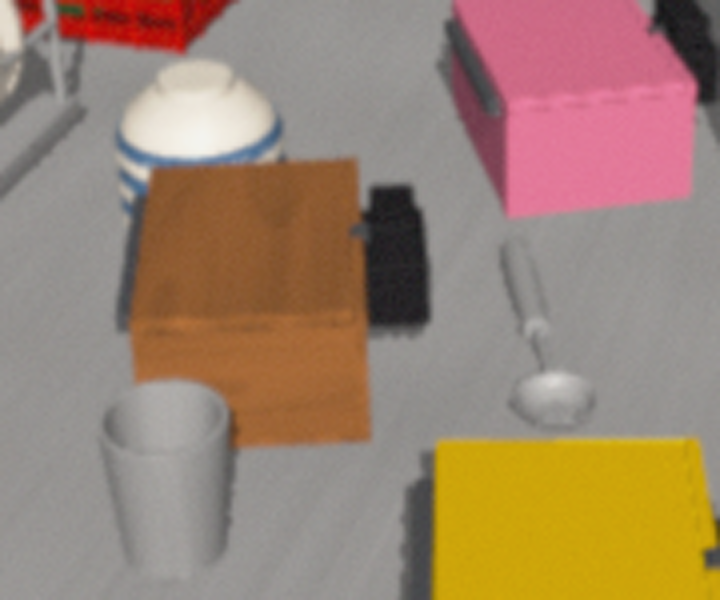

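The crop shows the brown wooden lid, its black catch at the bottom edge around (428,365) in the crop, with the bowls upper right, the cup left and the spoon below. Next I fit the box pose from the lid corners.

```bash
cat > h.py <<'E'
import numpy as np,cv2,pickle
def ray(c,uv):
    p=cv2.undistortPoints(np.array([[uv]],float),c["camera_matrix"],c["dist_coeffs"])[0,0]
    d=c["pose"][:3,:3]@np.array([p[0],p[1],1.]); return c["pose"][:3,3],d
def onz(c,uv,z):
    o,d=ray(c,uv); return o+d*(z-o[2])/d[2]
def proj(c,P):
    T=np.linalg.inv(c["pose"]); rv=cv2.Rodrigues(T[:3,:3])[0]
    return cv2.projectPoints(np.array(P,float).reshape(-1,3),rv,T[:3,3],c["camera_matrix"],c["dist_coeffs"])[0][:,0]
E
python3 - <<'E'
from h import *
from scipy.optimize import least_squares
t=pickle.load(open("pics/top0.pkl","rb")); s=pickle.load(open("pics/side0.pkl","rb"))
px=np.array([(216,196),(484,100),(550,290),(281,384)])/4+[200,110]
W=np.array([onz(t,p,.088) for p in px]);print(W.round(4))
print([np.linalg.norm(W[i]-W[(i+1)%4]).round(4) for i in range(4)])
sp=np.array([(152,168),(357,159),(366,315),(132,322)])/4+[220,150] # side: backright, frontright, frontleft, backleft
S=np.array([onz(s,p,.088) for p in sp]);print(S.round(4))
print([np.linalg.norm(S[i]-S[(i+1)%4]).round(4) for i in range(4)])
def C(x,z=.088):
    c,q=np.cos(x[2]),np.sin(x[2]); 
    L=np.array([[.065,.09],[.065,-.09],[-.065,-.09],[-.065,.09]])
    return np.c_[L@np.array([[c,q],[-q,c]])+x[:2],np.full(4,z)]
def f(x,both=True):
    P=C(x); a=(proj(t,P)-px).ravel(); b=(proj(s,P[[1,2,3,0]])-sp).ravel()
    return np.r_[a,b] if both else a
for b in (0,1):
    q=least_squares(f,[.4,.1,.3],args=(b,)); print(q.x.round(4),np.degrees(q.x[2]),q.fun.round(1))
x=q.x;c,si=np.cos(x[2]),np.sin(x[2]);Rz=np.array([[c,-si],[si,c]])
for n,p in dict(catch=[-.0835,0,.104],edge=[-.065,0,.088],hinge=[.065,0,.08]).items():
    P=np.r_[x[:2]+Rz@p[:2],p[2]];print(n,P.round(4),proj(t,P),(proj(t,P)-[200,110])*4,(proj(s,P)-[220,150])*4)
print("bowl",onz(t,np.array([648,75])/4+[200,110],.1),"cup",onz(t,np.array([98,276])/4+[200,110],.085))
for p in [(375,540),(640,435)]: print("spoon",onz(t,np.array(p)/4+[200,110],.01))
E
```

```text
[[0.5627 0.2411 0.088 ]
 [0.6268 0.0755 0.088 ]
 [0.5078 0.0324 0.088 ]
 [0.4462 0.1969 0.088 ]]
[np.float64(0.1775), np.float64(0.1266), np.float64(0.1757), np.float64(0.1246)]
[[0.6263 0.0834 0.088 ]
 [0.5069 0.0377 0.088 ]
 [0.4431 0.2052 0.088 ]
 [0.5635 0.2471 0.088 ]]
[np.float64(0.1279), np.float64(0.1792), np.float64(0.1275), np.float64(0.1753)]
[0.5359 0.1365 0.3607] 20.66519690468956 [-1.  -0.9  0.1 -0.7  1.2  0.4 -0.4  1.1]
[0.5362 0.1381 0.3616] 20.71737886068487 [-1.7 -1.  -0.6 -0.8  0.6  0.2 -1.   1.   0.1 -1.3  0.7 -1.3  0.7 -1.4
 -0.4 -0.5]
catch [0.4581 0.1086 0.104 ] [[306.00922404 201.28670384]] [[424.03689615 365.14681538]] [[394.74689507 201.28695359]]
edge [0.4754 0.1151 0.088 ] [[303.71980567 194.83931905]] [[414.87922269 339.35727621]] [[363.99786774 226.28081421]]
hinge [0.597  0.1611 0.08  ] [[286.69852656 146.75310682]] [[346.79410625 147.01242727]] [[143.52357043 247.55113433]]
bowl [ 0.64138042 -0.02560024  0.1       ] cup [0.51143528 0.31324639 0.085     ]
spoon [0.35069255 0.14129117 0.01      ]
spoon [ 0.42322579 -0.03192968  0.01      ]
```

Box centre is (0.536, 0.138) with yaw 0.361 rad, and the sizes and notch position check within 2–3 mm. The tool is already almost aligned (tool z ≈ box x, tool y down). I'll transit at height with the fingers shut.

drive_tool(
  increments=[
    [[0,-0.028,0],[-42,0,40],0],
    [[0,0,0],[-42,0,40],0],
    [[0,0,0],[-42,0,40],0],
    [[0,0,0],[-42,0,40],0],
    [[0,0,0],[-42,0,40],0],
  ],
  grip_force=30,
)

```text
time: 0.78
eef_pos: [0.2955, -0.2485, 0.3001]
ee_rot: [0.582, -0.578, 0.406, -0.402]
force: [1.1, -0.1, 0.1]
grip_width: 0.0003
```

drive_tool(
  increments=[
    [[0,0,0],[-42,0,40],0],
    [[0,0,0],[-42,0,40],0],
    [[0,0,0],[-42,0,40],0],
    [[0,0,0],[-42,0,40],0],
    [[0,0,0],[0,0,0],0],
  ],
)

```text
time: 1.4
eef_pos: [0.3888, -0.0244, 0.3009]
ee_rot: [0.584, -0.579, 0.404, -0.401]
force: [0.2, -1.1, -0.0]
grip_width: -0.0002
```

```bash
cat >> h.py <<'E'
from scipy.spatial.transform import Rotation as R
X=[.5362,.1381,.3616]
def rel(r,tgt=None):
    s=r.observe(); q=s["ee_rot"]; M=R.from_quat(np.r_[q[1:],q[0]]).as_matrix()
    c,si=np.cos(X[2]),np.sin(X[2]); B=np.array([[c,-si,0],[si,c,0],[0,0,1]])
    b=B.T@(s["eef_pos"]-[X[0],X[1],0])
    print("t",s["time"],"TCP box mm",(b*1e3).round(1),"tool z yaw err",(np.arctan2(M[1,2],M[0,2])-X[2]).round(4),"tool y",M[:,1].round(3),"F",s["force"].round(2),"w",round(s["grip_width"]*1e3,1))
    if tgt is not None: print("tool shift mm",(M.T@(B@(np.array(tgt)/1e3-b))*1e3).round(1))
    return s
E
python3 - <<'E'
from h import *
from cell import r,eyes
rel(r,[-65,0,200])
E
```

```text
t 1.4 TCP box mm [-195.3  -99.9  300.9] tool z yaw err -0.0013 tool y [ 0.001  0.008 -1.   ] F [ 0.18 -1.05 -0.  ] w -0.2
tool shift mm [-99.3 102.  129.8]
```

drive_tool(
  increments=[
    [[0,0,0],[-34,0,45],0],
    [[0,0,0],[-34,0,45],0],
    [[0,0,0],[-30,15,40],0],
    [[0,0,0],[0,30,0],0],
    [[0,0,0],[0,30,0],0],
  ],
)

```text
time: 2.02
eef_pos: [0.4809, 0.1123, 0.2269]
ee_rot: [0.582, -0.578, 0.403, -0.406]
force: [0.6, 0.3, -0.2]
grip_width: -0.0002
```

```bash
python3 - <<'E'
from h import *
from cell import r,eyes
rel(r,[-65,0,187])
for n in ["side","wrist"]:
    c=eyes.camera(n); pickle.dump(c,open(f"pics/{n}1.pkl","wb")); im=c["color"][:,:,::-1]
    if n=="side": im=cv2.resize(im[100:250,220:400],None,fx=4,fy=4,interpolation=cv2.INTER_CUBIC)
    cv2.imwrite(f"pics/{n}1.png",im)
E
```

```text
t 2.025 TCP box mm [-60.8  -4.6 226.9] tool z yaw err -0.0084 tool y [ 0.007  0.003 -1.   ] F [ 0.62  0.26 -0.21] w -0.2
tool shift mm [-4.5 39.9 -4.5]
```

View pics/side1.png

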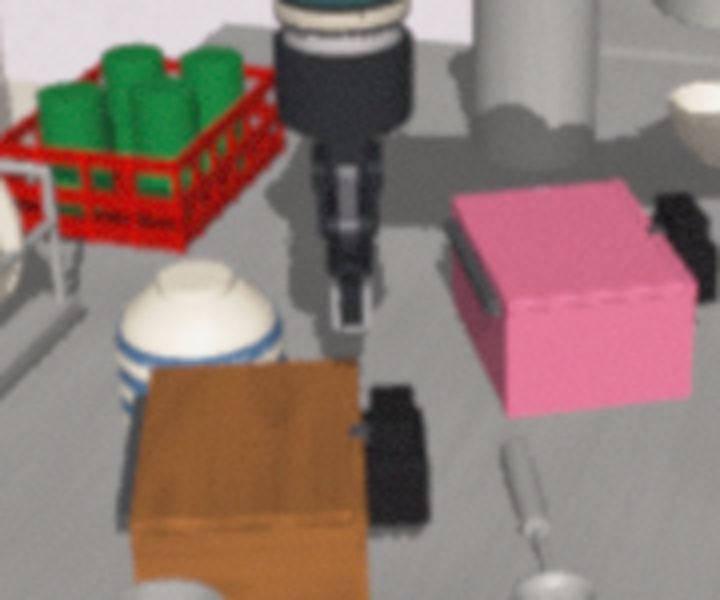

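View pics/wrist1.png

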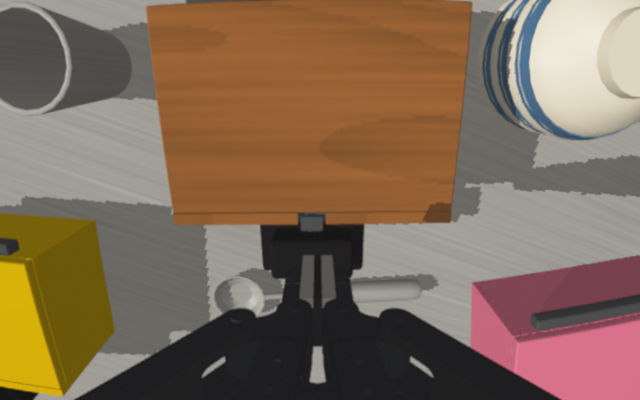

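The side crop shows the fingertip bottom at about (349,330) in the crop. In the wrist view the catch (312,245) sits under the shut fingers and the lid corners are visible. I'll check the pose and tip length against both.

```bash
python3 - <<'E'
from h import *
w=pickle.load(open("pics/wrist1.pkl","rb"));s=pickle.load(open("pics/side1.pkl","rb"))
c,si=np.cos(X[2]),np.sin(X[2]); B=np.array([[c,-si,0],[si,c,0],[0,0,1]])
bx=lambda p:B@np.array(p)+[X[0],X[1],0]
for n,p in dict(FL=[-.065,.09,.088],FR=[-.065,-.09,.088],BL=[.065,.09,.088],BR=[.065,-.09,.088],edge=[-.065,0,.088]).items(): print(n,proj(w,bx(p)).round(1))
tcp=np.array([.4809,.1123,.2269])
for L in (.06,.073,.08):
  for dz in (-.011,0,.011): print(L,dz,((proj(s,tcp+[.007*L,.003*L,-L]+B@np.array([dz,0,0]))-[220,100])*4).round(0),proj(w,tcp+[.007*L,.003*L,-L]+B@np.array([dz,0,0])).round(0))
E
```

```text
FL [[174.4 227. ]]
FR [[450.1 224.9]]
BL [[144.9   7.7]]
BR [[473.7   3.5]]
edge [[311.8 226.3]]
0.06 -0.011 [[371. 302.]] [[319. 310.]]
0.06 0 [[351. 303.]] [[319. 288.]]
0.06 0.011 [[332. 304.]] [[319. 265.]]
0.073 -0.011 [[371. 323.]] [[319. 293.]]
0.073 0 [[352. 323.]] [[319. 272.]]
0.073 0.011 [[333. 324.]] [[319. 251.]]
0.08 -0.011 [[371. 333.]] [[319. 285.]]
0.08 0 [[352. 334.]] [[319. 265.]]
0.08 0.011 [[333. 335.]] [[319. 244.]]
```

Wrist corners match the fit within 2–3 px and tip length is about 73–77 mm. Lining up and descending to just above the button.

drive_tool(
  increments=[
    [[0,-0.008,0],[-4,10,-4],0],
    [[0,0,0],[-1,12,-1],0],
    [[0,0,0],[0,12,0],0],
    [[0,0,0],[0,6,0],0],
    [[0,0,0],[0,0,0],0],
  ],
)

```text
time: 2.75
eef_pos: [0.4731, 0.113, 0.1844]
ee_rot: [0.582, -0.58, 0.402, -0.404]
force: [0.6, 0.1, 1.0]
grip_width: -0.0
```

```bash
python3 - <<'E'
from h import *
from cell import r,eyes
rel(r,[-65,0,168])
E
```

```text
t 2.75 TCP box mm [-67.9  -1.1 184.4] tool z yaw err -0.0039 tool y [ 0.004  0.002 -1.   ] F [0.6  0.07 1.05] w -0.0
tool shift mm [-1.1 16.4  2.8]
```

drive_tool(
  increments=[
    [[0,0,0],[-1,3,3],0],
    [[0,0,0],[0,3,0],0],
    [[0,0,0],[0,2,0],0],
    [[0,0,0],[0,1,0],0],
    [[0,0,0],[0,0,0],0],
  ],
)

```text
time: 3.38
eef_pos: [0.4765, 0.1154, 0.1764]
ee_rot: [0.583, -0.579, 0.402, -0.404]
force: [-0.4, 0.1, 0.4]
grip_width: -0.0001
```

```bash
python3 - <<'E'
from h import *
from cell import r,eyes
rel(r,[-65,0,168])
E
```

```text
t 3.375 TCP box mm [-6.390e+01 -1.000e-01  1.764e+02] tool z yaw err -0.0037 tool y [ 0.006  0.003 -1.   ] F [-0.39  0.08  0.39] w -0.1
tool shift mm [-0.1  8.4 -1.2]
```

drive_tool(
  increments=[
    [[0,0,0],[0,2,-1],0],
    [[0,0,0],[0,2,0],0],
    [[0,0,0],[0,1,0],0],
    [[0,0,0],[0,0,0],0],
    [[0,0,0],[0,0,0],0],
  ],
)

```text
time: 4.0
eef_pos: [0.4763, 0.1153, 0.1725]
ee_rot: [0.584, -0.578, 0.401, -0.405]
force: [-0.3, 0.1, 2.6]
grip_width: 0.0001
```

```bash
python3 - <<'E'
from h import *
from cell import r,eyes
rel(r,[-65,0,168])
c=eyes.camera("side"); pickle.dump(c,open(f"pics/side2.pkl","wb")); im=c["color"][:,:,::-1]
im=cv2.resize(im[130:250,240:360],None,fx=5,fy=5,interpolation=cv2.INTER_CUBIC)
cv2.imwrite(f"pics/side2.png",im)
rel(r)
E
```

```text
t 4.0 TCP box mm [-64.1  -0.2 172.5] tool z yaw err -0.0036 tool y [ 0.009  0.003 -1.   ] F [-0.31  0.13  2.61] w 0.1
tool shift mm [-0.2  4.5 -0.9]
t 4.05 TCP box mm [-6.410e+01 -1.000e-01  1.725e+02] tool z yaw err -0.0036 tool y [ 0.009  0.003 -1.   ] F [-1.   -0.06  2.83] w -0.0
```

View pics/side2.png

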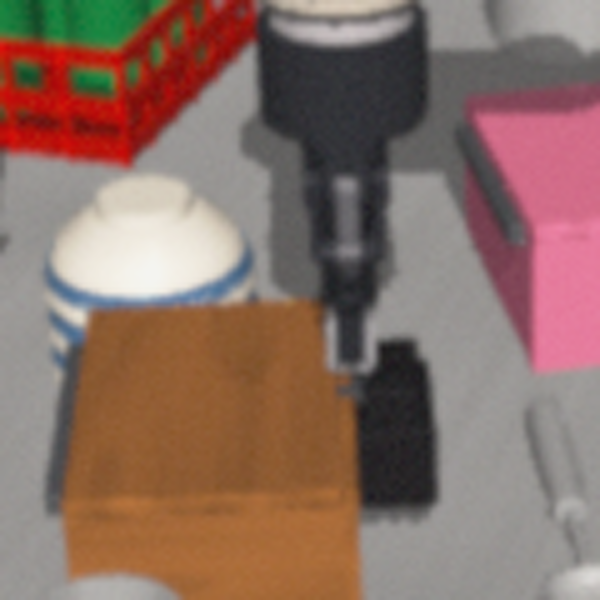

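The tips rest on the button (2.7 N, roughly 4.5 mm travel) and reach over the lid edge at about (350,370) in the crop; the lid is still shut. Pressing a little further.

drive_tool(
  increments=[
    [[0,0,0],[0,1.5,0],0],
    [[0,0,0],[0,1.5,0],0],
    [[0,0,0],[0,1,0],0],
    [[0,0,0],[0,0,0],0],
    [[0,0,0],[0,0,0],0],
  ],
)

```text
time: 4.68
eef_pos: [0.4762, 0.1152, 0.1693]
ee_rot: [0.584, -0.578, 0.401, -0.405]
force: [-1.4, 0.9, 5.5]
grip_width: -0.0
```

```bash
python3 - <<'E'
from h import *
from cell import r,eyes
rel(r,[-65,0,168])
c=eyes.camera("side"); pickle.dump(c,open(f"pics/side3.pkl","wb")); im=c["color"][:,:,::-1]
im=cv2.resize(im[130:250,240:360],None,fx=5,fy=5,interpolation=cv2.INTER_CUBIC)
cv2.imwrite(f"pics/side3.png",im)
rel(r)
E
```

```text
t 4.675 TCP box mm [-64.2  -0.2 169.3] tool z yaw err -0.0035 tool y [ 0.009  0.003 -1.   ] F [-1.36  0.85  5.52] w -0.0
tool shift mm [-0.2  1.3 -0.8]
t 4.725 TCP box mm [-64.2  -0.2 169.2] tool z yaw err -0.0035 tool y [ 0.009  0.003 -1.   ] F [-1.24  0.87  4.79] w -0.2
```

View pics/side3.png

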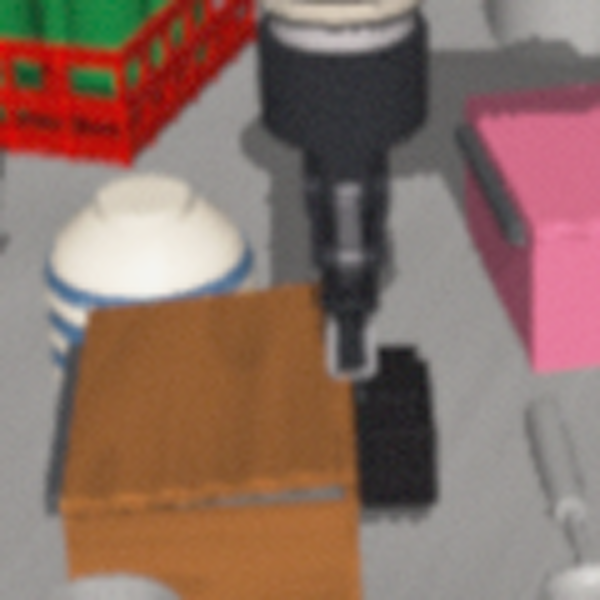

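The lid came free and rests under the fingertips (gap visible at (310,495), about 0.06 rad). Sliding the tips back over the lid at constant height.

drive_tool(
  increments=[
    [[0,0,0],[0,0,6],0],
    [[0,0,0],[0,0,6],0],
    [[0,0,0],[0,0,6],0],
    [[0,0,0],[0,0,6],0],
    [[0,0,0],[0,0,4],0],
  ],
)

```text
time: 5.35
eef_pos: [0.4886, 0.1196, 0.1654]
ee_rot: [-0.569, 0.592, -0.411, 0.395]
force: [-2.1, -0.9, 3.6]
grip_width: 0.0001
```

```bash
cat >> h.py <<'E'
def plan(r,th_list,rho=.112,L=.073,d=.011):
    s=rel(r); q=s["ee_rot"]; M=R.from_quat(np.r_[q[1:],q[0]]).as_matrix()
    c,si=np.cos(X[2]),np.sin(X[2]); B=np.array([[c,-si,0],[si,c,0],[0,0,1]])
    T=B.T@M; b=B.T@(s["eef_pos"]-[X[0],X[1],0])
    off=T@np.array([0,L,-d]); F=b+off
    # present theta from F contact
    a=np.array([.065-F[0],F[2]-.08]); rr=np.hypot(*a); th=np.arctan2(a[1],a[0])-np.arcsin(.008/rr)
    print("F box",(F*1e3).round(1),"theta est",th.round(3),"rho",np.sqrt(rr**2-.008**2).round(4))
    p=b
    for t in th_list:
        Ft=np.array([.065-rho*np.cos(t)+.008*np.sin(t),0,.08+rho*np.sin(t)+.008*np.cos(t)]); n=Ft-off
        print(round(t,2),"tool shift",(T.T@(n-p)*1e3).round(1)); p=n
E
python3 - <<'E'
from h import *
from cell import r
plan(r,[.1,.16,.22,.28,.34])
E
```

```text
t 5.35 TCP box mm [-51.   -0.5 165.4] tool z yaw err -0.0039 tool y [-0.036 -0.014 -0.999] F [-2.12 -0.87  3.56] w 0.1
F box [-64.9  -0.4  92.9] theta est 0.038 rho 0.1303
0.1 tool shift [-0.5 -7.  19. ]
0.16 tool shift [-0.  -6.6  1.1]
0.22 tool shift [-0.  -6.6  1.5]
0.28 tool shift [-0.  -6.5  1.9]
0.34 tool shift [-0.  -6.3  2.3]
```

The tool tilted by 0.037 rad and sank 4 mm with friction. Correcting the tilt and height while moving back.

drive_tool(
  increments=[
    [[0.04,0,0],[0,-2,4],0],
    [[0,0,0],[0,-1,5],0],
    [[0,0,0],[0,-1,5],0],
    [[0,0,0],[0,0,4],0],
    [[0,0,0],[0,0,0],0],
  ],
)

```text
time: 5.98
eef_pos: [0.5068, 0.1266, 0.1672]
ee_rot: [0.582, -0.58, 0.403, -0.404]
force: [0.2, -0.6, 0.0]
grip_width: -0.0005
```

```bash
python3 - <<'E'
from h import *
from cell import r,eyes
plan(r,[.1,.16,.22,.28,.34])
c=eyes.camera("side"); im=c["color"][:,:,::-1]
im=cv2.resize(im[130:250,240:360],None,fx=5,fy=5,interpolation=cv2.INTER_CUBIC)
cv2.imwrite(f"pics/side4.png",im)
E
```

```text
t 5.975 TCP box mm [-31.6  -0.4 167.2] tool z yaw err -0.0039 tool y [ 0.003  0.001 -1.   ] F [ 0.23 -0.59  0.04] w -0.5
F box [-42.4  -0.3  94.2] theta est 0.057 rho 0.108
0.1 tool shift [-0.3 -5.  -3.3]
0.16 tool shift [-0.  -6.6  1.4]
0.22 tool shift [-0.  -6.5  1.8]
0.28 tool shift [-0.  -6.4  2.1]
0.34 tool shift [-0.  -6.2  2.5]
```

View pics/side4.png

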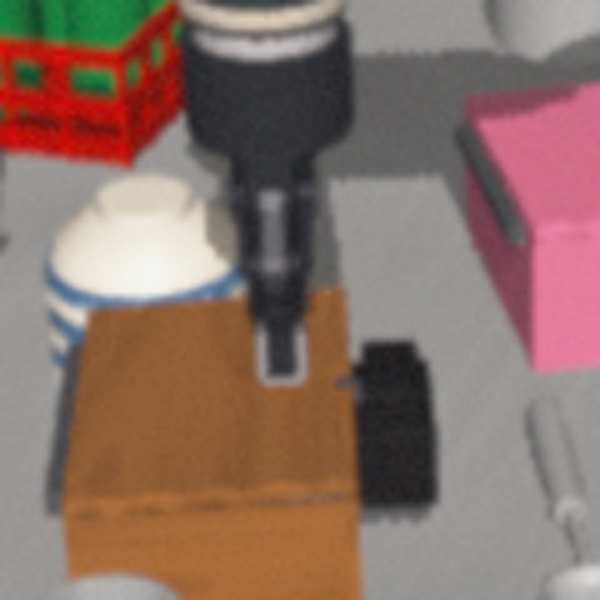

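The tips are now ~22 mm behind the lid's front edge (283,380), the lid is barely ajar and still covered, the button is back up. Now letting it up slowly along the arc.

drive_tool(
  increments=[
    [[0,0,0],[0,-4,0],0],
    [[0,0,0],[0,-6,1],0],
    [[0,0,0],[0,-6,1.5],0],
    [[0,0,0],[0,-6,2],0],
    [[0,0,0],[0,-6,2],0],
  ],
)

```text
time: 6.65
eef_pos: [0.5129, 0.1288, 0.1972]
ee_rot: [0.582, -0.58, 0.403, -0.404]
force: [0.6, -0.0, 0.2]
grip_width: 0.0001
```

```bash
python3 - <<'E'
from h import *
from cell import r,eyes
plan(r,[.34,.4,.46,.52,.58,.64],rho=.108)
c=eyes.camera("side"); im=c["color"][:,:,::-1]
im=cv2.resize(im[130:250,240:360],None,fx=5,fy=5,interpolation=cv2.INTER_CUBIC)
cv2.imwrite(f"pics/side5.png",im)
E
```

```text
t 6.65 TCP box mm [-25.1  -0.4 197.2] tool z yaw err -0.004 tool y [ 0.003  0.001 -1.   ] F [ 0.63 -0.    0.21] w 0.1
F box [-35.9  -0.4 124.2] theta est 0.34 rho 0.1098
0.34 tool shift [-0.4  0.6  1.7]
0.4 tool shift [-0.  -5.9  2.8]
0.46 tool shift [-0.  -5.7  3.2]
0.52 tool shift [-0.  -5.5  3.5]
0.58 tool shift [-0.  -5.3  3.8]
0.64 tool shift [-0.  -5.   4.1]
```

View pics/side5.png

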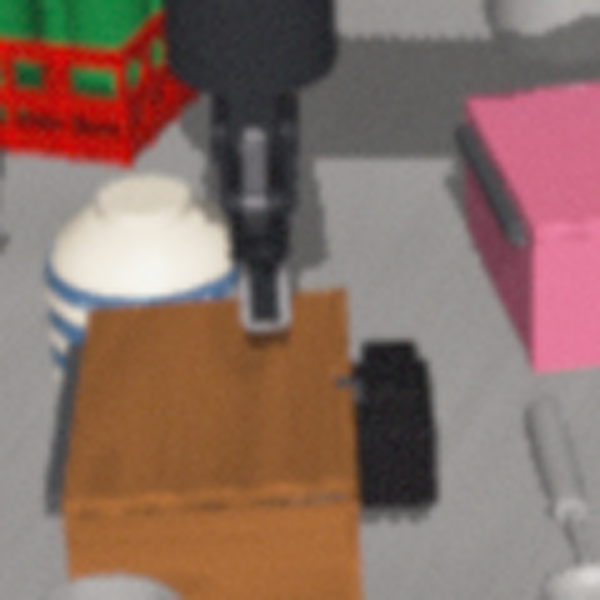

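The lid did not follow: it is still barely ajar at (345,290) while the tips rose. Looking closer before acting.

```bash
python3 - <<'E'
from h import *
from cell import r,eyes
a=pickle.load(open("pics/side0.pkl","rb"))["color"]; c=eyes.camera("side"); b=c["color"]
f=lambda im: cv2.resize(im[180:240,270:335,::-1],None,fx=6,fy=6,interpolation=cv2.INTER_CUBIC)
cv2.imwrite("pics/cmp.png",np.hstack([f(a),f(b)]))
c=eyes.camera("wrist"); cv2.imwrite("pics/wrist2.png",c["color"][:,:,::-1]); pickle.dump(c,open("pics/wrist2.pkl","wb"))
c=eyes.camera("top"); im=c["color"][:,:,::-1];cv2.imwrite("pics/top2.png",cv2.resize(im[110:260,200:400],None,fx=4,fy=4,interpolation=cv2.INTER_CUBIC))
rel(r)
E
```

```text
t 6.85 TCP box mm [-25.3  -0.4 196.7] tool z yaw err -0.0039 tool y [ 0.002  0.001 -1.   ] F [-0.57 -0.49  0.07] w -0.2
```

View pics/cmp.png

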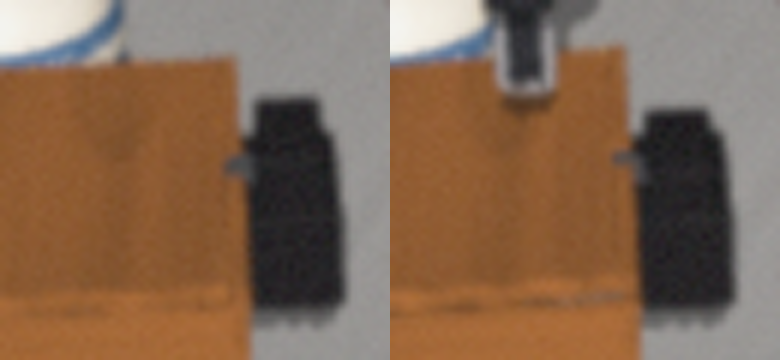

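View pics/wrist2.png

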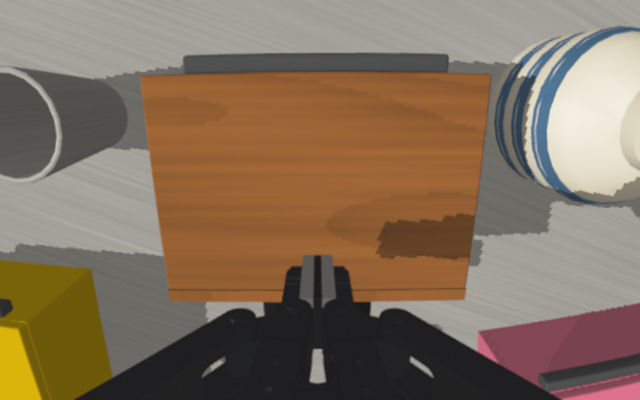

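View pics/top2.png

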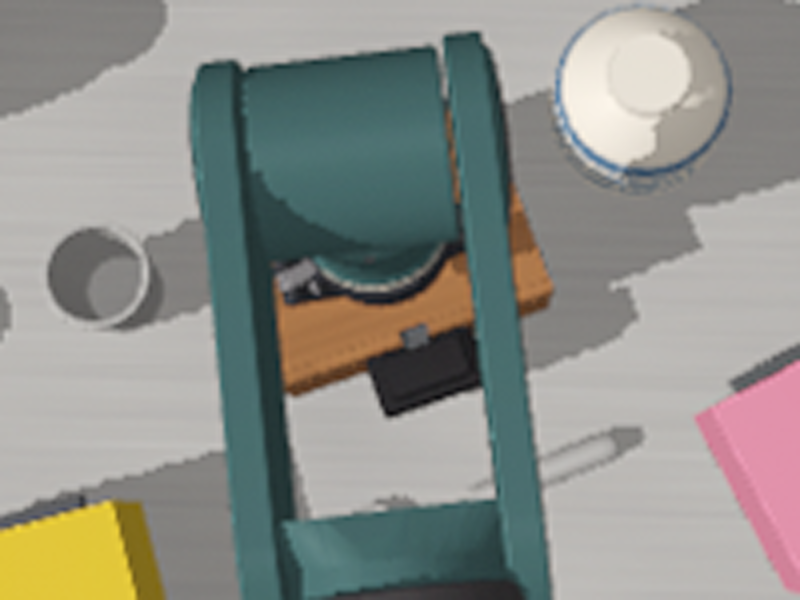

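The lid is ajar about 5 mm at its front edge and the button is stuck about 5–6 mm down. I pressed the lid too low as the button came back, so the bolt jammed against it. Checking the bolt's shape in the pictures I already have.

```bash
python3 - <<'E'
from h import *
a=cv2.imread("pics/wrist1.png")[190:280,250:370]
b=cv2.imread("pics/top0.png")[180:220,285:330]; d=cv2.imread("pics/top2.png")
d=cv2.resize(d,(200,150),interpolation=cv2.INTER_AREA)[70:110,85:130]
f=lambda x,s: cv2.resize(x,None,fx=s,fy=s,interpolation=cv2.INTER_CUBIC)
o=np.zeros((360+240,780,3),np.uint8); A=f(a,4);o[:360,:480]=A[:360,:480]
Bm=f(b,6);D=f(d,6);o[360:600,:270]=Bm;o[360:600,280:550]=D
cv2.imwrite("pics/bolt.png",o)
E
```

```text
(no output)
```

View pics/bolt.png

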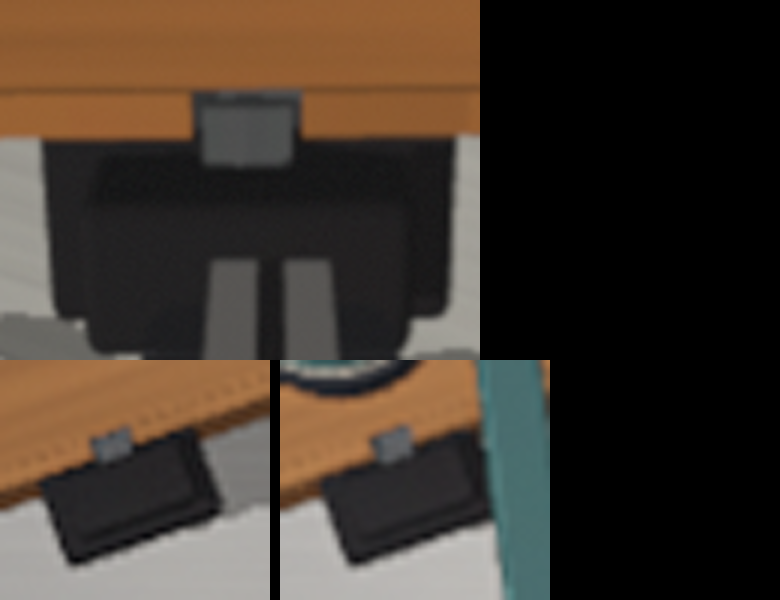

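The bolt lies over the lid in its notch and the button is stuck about 5 mm down, so the lid's front face is wedged by the bolt. I'll pitch the tool 0.4 rad so the tip's front corner presses the button while the lid can rise ~13–15 mm under the sloping tip face. I'll check that it is free before lifting.

```bash
cat >> h.py <<'E'
def state(r):
    s=r.observe(); q=s["ee_rot"]; M=R.from_quat(np.r_[q[1:],q[0]]).as_matrix()
    c,si=np.cos(X[2]),np.sin(X[2]); B=np.array([[c,-si,0],[si,c,0],[0,0,1]])
    return s,B.T@M,B.T@(s["eef_pos"]-[X[0],X[1],0])
def path(r,wps,L=.074,d=.011):
    """wps: (Fx,Fz mm, phi) ; phi: tips lean to +x"""
    s,T,b=state(r); F=b+T@np.array([0,L,-d]); phi=np.arctan2(T[0,1],-T[2,1])
    print("t",round(s["time"],2),"F",(F*1e3).round(1),"phi",phi.round(3),"rot",R.from_matrix(T).as_rotvec().round(3),"force",s["force"].round(1))
    for x,z,p in wps:
        Tn=np.array([[0,np.sin(p),np.cos(p)],[-1,0,0],[0,-np.cos(p),np.sin(p)]])
        bn=np.array([x/1e3,0,z/1e3])-Tn@np.array([0,L,-d])
        print((x,z,p),"rot",R.from_matrix(T.T@Tn).as_rotvec().round(3),"shift",(T.T@(bn-b)*1e3).round(1)); T,b=Tn,bn
E
python3 - <<'E'
from h import *
from cell import r
path(r,[(-45,110,.1),(-55,108,.2),(-66,108,.3),(-76,108,.4)])
E
```

```text
t 6.85 F [-36.1  -0.3 122.7] phi 0.003 rot [-1.205  1.21  -1.213] force [-0.6 -0.5  0.1]
(-45, 110, 0.1) rot [ 0.097 -0.004 -0.   ] shift [ -0.3  11.9 -16.2]
(-55, 108, 0.2) rot [0.1 0.  0. ] shift [  0.    0.3 -17.6]
(-66, 108, 0.3) rot [0.1 0.  0. ] shift [  0.   -2.9 -18.2]
(-76, 108, 0.4) rot [0.1 0.  0. ] shift [  0.   -3.7 -17. ]
```

drive_tool(
  increments=[
    [[0.1,0,0],[0,12,-16],0],
    [[0.1,0,0],[0,0,-18],0],
    [[0.1,0,0],[0,-3,-18],0],
    [[0.1,0,0],[0,-4,-17],0],
    [[0,0,0],[0,0,0],0],
  ],
)

```text
time: 7.48
eef_pos: [0.4446, 0.1039, 0.1765]
ee_rot: [0.687, -0.451, 0.313, -0.476]
force: [-0.8, -0.7, -0.1]
grip_width: 0.0002
```

```bash
python3 - <<'E'
from h import *
from cell import r,eyes
path(r,[(-76,104,.4),(-76,101,.4),(-76,99,.4),(-76,97,.4)])
E
```

```text
t 7.47 F [-78.5   0.5 104.2] phi 0.408 rot [-0.901  0.906 -1.378] force [-0.8 -0.7 -0.1]
(-76, 104, 0.4) rot [-0.008 -0.004  0.   ] shift [0.4 1.3 2.8]
(-76, 101, 0.4) rot [0. 0. 0.] shift [ 0.   2.8 -1.2]
(-76, 99, 0.4) rot [0. 0. 0.] shift [ 0.   1.8 -0.8]
(-76, 97, 0.4) rot [0. 0. 0.] shift [ 0.   1.8 -0.8]
```

drive_tool(
  increments=[
    [[0,0,0],[0,2,2],0],
    [[0,0,0],[0,2,-1],0],
    [[0,0,0],[0,1,0],0],
    [[0,0,0],[0,0,0],0],
    [[0,0,0],[0,0,0],0],
  ],
)

```text
time: 8.1
eef_pos: [0.4512, 0.1058, 0.1741]
ee_rot: [0.687, -0.451, 0.313, -0.476]
force: [-0.1, -0.7, -0.0]
grip_width: -0.0
```

```bash
python3 - <<'E'
from h import *
from cell import r,eyes
path(r,[(-76,97,.4)])
c=eyes.camera("side"); im=c["color"][:,:,::-1]
cv2.imwrite("pics/side6.png",cv2.resize(im[170:240,260:340],None,fx=8,fy=8,interpolation=cv2.INTER_CUBIC))
E
```

```text
t 8.1 F [-71.6  -0.2 101.8] phi 0.409 rot [-0.901  0.905 -1.378] force [-0.1 -0.7 -0. ]
(-76, 97, 0.4) rot [-0.009 -0.003  0.001] shift [-0.2  2.8 -5.3]
```

View pics/side6.png

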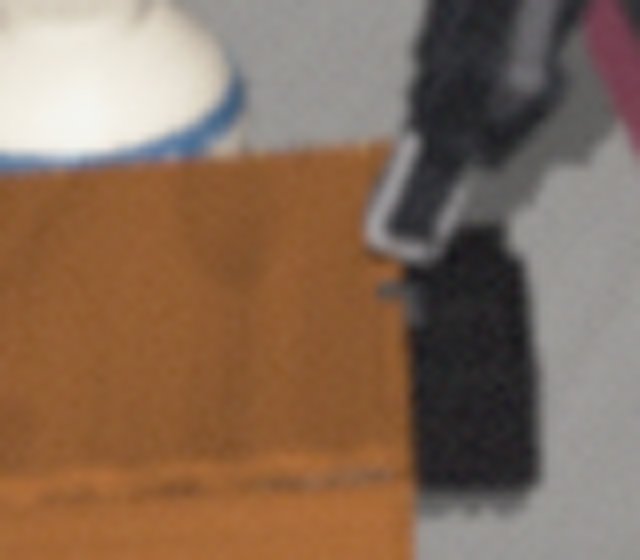

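drive_tool(
  increments=[
    [[0,0,0],[0,0,-3],0],
    [[0,0,0],[0,1,-2],0],
    [[0,0,0],[0,1,0],0],
    [[0,0,0],[0,1,0],0],
    [[0,0,0],[0,0,0],0],
  ],
)

```text
time: 8.78
eef_pos: [0.4476, 0.1044, 0.1691]
ee_rot: [0.687, -0.451, 0.313, -0.476]
force: [-0.1, -0.4, -0.6]
grip_width: 0.0
```

```bash
python3 - <<'E'
from h import *
from cell import r,eyes
path(r,[(-76,97,.4)])
c=eyes.camera("side"); im=c["color"][:,:,::-1]
cv2.imwrite("pics/side7.png",cv2.resize(im[170:240,260:340],None,fx=8,fy=8,interpolation=cv2.INTER_CUBIC))
E
```

```text
t 8.78 F [-75.4  -0.2  96.8] phi 0.409 rot [-0.901  0.905 -1.378] force [-0.1 -0.4 -0.6]
(-76, 97, 0.4) rot [-0.009 -0.003  0.001] shift [-0.2 -0.3  0.2]
```

View pics/side7.png

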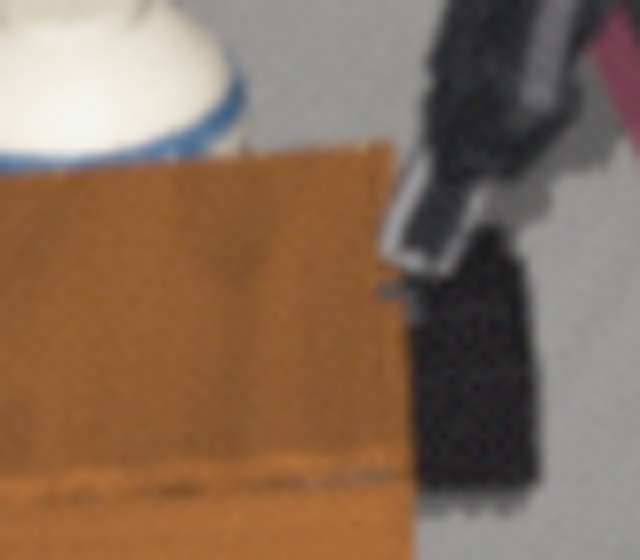

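drive_tool(
  increments=[
    [[0,0,0],[0,1,-0.4],0],
    [[0,0,0],[0,1,-0.4],0],
    [[0,0,0],[0,0,0],0],
    [[0,0,0],[0,0,0],0],
    [[0,0,0],[0,0,0],0],
  ],
)

```text
time: 9.45
eef_pos: [0.448, 0.1045, 0.1687]
ee_rot: [0.687, -0.451, 0.312, -0.476]
force: [-3.4, -0.9, 3.4]
grip_width: -0.0
```

```bash
python3 - <<'E'
from h import *
from cell import r,eyes
path(r,[(-76,97,.4)])
c=eyes.camera("side"); im=c["color"][:,:,::-1]
cv2.imwrite("pics/side8.png",cv2.resize(im[170:240,260:340],None,fx=8,fy=8,interpolation=cv2.INTER_CUBIC))
E
```

```text
t 9.45 F [-75.   -0.3  96.4] phi 0.411 rot [-0.901  0.903 -1.378] force [-3.4 -0.9  3.4]
(-76, 97, 0.4) rot [-0.011 -0.002  0.001] shift [-0.2 -0.8  0.1]
```

View pics/side8.png

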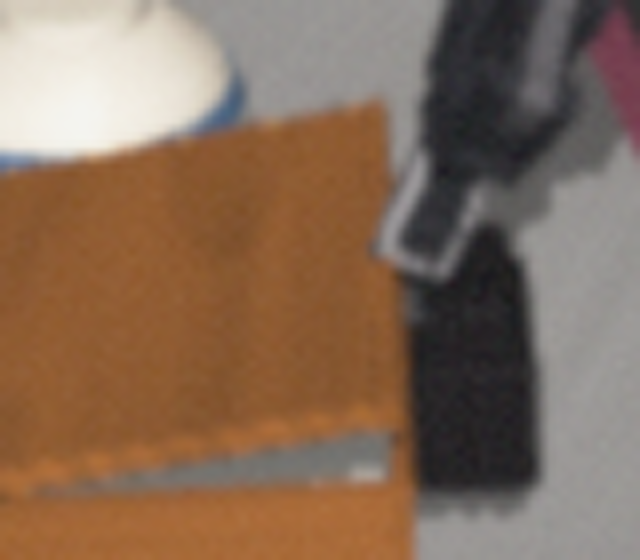

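The lid popped free and is held under the sloping tip, edge raised about 15–20 mm and the bolt now below it. Sliding the tip back along its own face (tool z) to cover more of the lid.

drive_tool(
  increments=[
    [[0,0,0],[0,0,5],0],
    [[0,0,0],[0,0,5],0],
    [[0,0,0],[0,0,5],0],
    [[0,0,0],[0,0,4],0],
    [[0,0,0],[0,0,0],0],
  ],
)

```text
time: 10.12
eef_pos: [0.4651, 0.1109, 0.1753]
ee_rot: [0.687, -0.451, 0.313, -0.476]
force: [-2.0, -1.3, 1.1]
grip_width: -0.0
```

```bash
python3 - <<'E'
from h import *
from cell import r,eyes
path(r,[(-56,106,.4)])
c=eyes.camera("side"); im=c["color"][:,:,::-1]
cv2.imwrite("pics/side9.png",cv2.resize(im[170:240,260:340],None,fx=8,fy=8,interpolation=cv2.INTER_CUBIC))
E
```

```text
t 10.12 F [-56.9  -0.3 103. ] phi 0.408 rot [-0.902  0.905 -1.377] force [-2.  -1.3  1.1]
(-56, 106, 0.4) rot [-0.008 -0.003  0.001] shift [-0.3 -2.3  2.6]
```

View pics/side9.png

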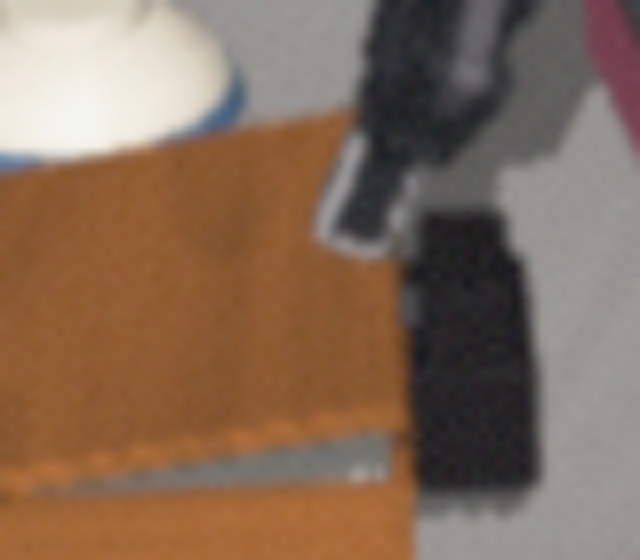

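The button is fully up again, and the lid follows under the tip (edge at (400,250) in the crop). Now along the arc, untilting gradually.

```bash
cat >> h.py <<'E'
def arc(r,ths,phis,rho=.112,L=.074,d=.011):
    s,T,b=state(r); F=b+T@np.array([0,L,-d])
    a=np.array([.065-F[0],F[2]-.08]); rr=np.hypot(*a); print("theta",(np.arctan2(a[1],a[0])-np.arcsin(.008/rr)).round(3),"rho",rr.round(4),"t",s["time"])
    path(r,[(round(65-1e3*rho*np.cos(t)+8*np.sin(t),1),round(80+1e3*rho*np.sin(t)+8*np.cos(t),1),p) for t,p in zip(ths,phis)],L,d)
E
python3 - <<'E'
from h import *
from cell import r,eyes
arc(r,[.16,.22,.28,.34,.40],[.38,.34,.3,.26,.22])
E
```

```text
theta 0.122 rho 0.1241 t 10.175
t 10.18 F [-56.9  -0.3 103. ] phi 0.408 rot [-0.902  0.905 -1.377] force [-0.1 -0.1  1.8]
(np.float64(-44.3), np.float64(105.7), 0.38) rot [-0.028 -0.003  0.001] shift [-0.3  2.9 14.7]
(np.float64(-42.6), np.float64(112.2), 0.34) rot [-0.04  0.    0.  ] shift [ 0.  -4.9  6.9]
(np.float64(-40.4), np.float64(118.6), 0.3) rot [-0.04  0.    0.  ] shift [ 0.  -4.8  7.2]
(np.float64(-37.9), np.float64(124.9), 0.26) rot [-0.04  0.    0.  ] shift [ 0.  -4.8  7.2]
(np.float64(-35.0), np.float64(131.0), 0.22) rot [-0.04  0.    0.  ] shift [ 0.  -4.7  7.3]
```

drive_tool(
  increments=[
    [[-0.03,0,0],[0,0,10],0],
    [[-0.04,0,0],[0,-4,8],0],
    [[-0.04,0,0],[0,-5,7],0],
    [[-0.04,0,0],[0,-5,7],0],
    [[-0.04,0,0],[0,-5,7],0],
  ],
)

```text
time: 10.8
eef_pos: [0.4951, 0.1223, 0.2068]
ee_rot: [0.64, -0.515, 0.357, -0.444]
force: [0.7, 0.4, 1.3]
grip_width: -0.0002
```

```bash
python3 - <<'E'
from h import *
from cell import r,eyes
arc(r,np.arange(.38,.68,.065),np.array([.18,.14,.1,.06,.02]))
c=eyes.camera("side"); im=c["color"][:,:,::-1]
cv2.imwrite("pics/side10.png",cv2.resize(im[130:250,240:360],None,fx=5,fy=5,interpolation=cv2.INTER_CUBIC))
E
```

```text
theta 0.396 rho 0.1163 t 10.8
t 10.8 F [-38.9  -0.2 132.1] phi 0.216 rot [-1.046  1.051 -1.307] force [0.7 0.4 1.3]
(np.float64(-36.0), np.float64(129.0), np.float64(0.18)) rot [-0.036 -0.004 -0.   ] shift [-0.3  4.1  4.9]
(np.float64(-32.6), np.float64(135.4), np.float64(0.14)) rot [-0.04  0.    0.  ] shift [ 0.  -5.2  7.4]
(np.float64(-28.8), np.float64(141.7), np.float64(0.1)) rot [-0.04  0.    0.  ] shift [ 0.  -5.2  7.6]
(np.float64(-24.6), np.float64(147.6), np.float64(0.06)) rot [-0.04  0.    0.  ] shift [ 0.  -5.   7.7]
(np.float64(-20.1), np.float64(153.3), np.float64(0.02)) rot [-0.04  0.    0.  ] shift [ 0.  -4.9  7.8]
```

View pics/side10.png

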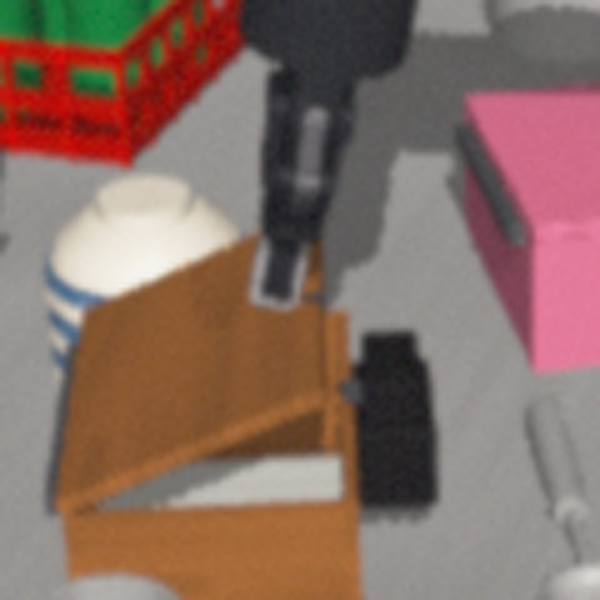

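The lid is at about 0.4 rad, following the fingertip (contact at (280,300)). Continuing.

drive_tool(
  increments=[
    [[-0.04,0,0],[0,-2,7],0],
    [[-0.04,0,0],[0,-4,8],0],
    [[-0.04,0,0],[0,-5,8],0],
    [[-0.04,0,0],[0,-5,8],0],
    [[-0.04,0,0],[0,-5,8],0],
  ],
)

```text
time: 11.48
eef_pos: [0.5318, 0.1359, 0.2341]
ee_rot: [0.587, -0.575, 0.399, -0.407]
force: [0.5, 0.5, 0.3]
grip_width: 0.0003
```

```bash
python3 - <<'E'
from h import *
from cell import r,eyes
arc(r,np.arange(.72,1.2,.07),[0,0,0,0,0,0],rho=.11)
E
```

```text
theta 0.718 rho 0.1127 t 11.475
t 11.47 F [-14.4  -0.4 159.9] phi 0.02 rot [-1.192  1.198 -1.221] force [0.5 0.5 0.3]
(np.float64(-12.4), np.float64(158.5), 0) rot [-0.02  -0.004 -0.001] shift [-0.5  1.7  3.4]
(np.float64(-6.7), np.float64(163.8), 0) rot [0. 0. 0.] shift [ 0.  -5.3  5.7]
(np.float64(-0.7), np.float64(168.6), 0) rot [0. 0. 0.] shift [ 0.  -4.8  6. ]
(np.float64(5.7), np.float64(173.0), 0) rot [0. 0. 0.] shift [ 0.  -4.4  6.4]
(np.float64(12.3), np.float64(176.9), 0) rot [0. 0. 0.] shift [ 0.  -3.9  6.6]
(np.float64(19.2), np.float64(180.3), 0) rot [0. 0. 0.] shift [ 0.  -3.4  6.9]
```

drive_tool(
  increments=[
    [[-0.02,0,0],[0,-3,7],0],
    [[0,0,0],[0,-5,6],0],
    [[0,0,0],[0,-4,6],0],
    [[0,0,0],[0,-4,7],0],
    [[0,0,0],[0,-4,7],0],
  ],
)

```text
time: 12.1
eef_pos: [0.5645, 0.1483, 0.2545]
ee_rot: [0.582, -0.58, 0.403, -0.403]
force: [0.9, -0.0, -0.1]
grip_width: 0.0003
```

```bash
python3 - <<'E'
from h import *
from cell import r,eyes
arc(r,np.arange(1.1,1.5,.07),[0,0,0,0,0,0],rho=.11)
c=eyes.camera("side"); im=c["color"][:,:,::-1]
cv2.imwrite("pics/side11.png",cv2.resize(im[110:250,240:360],None,fx=4,fy=4,interpolation=cv2.INTER_CUBIC))
E
```

```text
theta 1.07 rho 0.1104 t 12.1
t 12.1 F [ 19.2  -0.3 180.5] phi 0.001 rot [-1.205  1.212 -1.211] force [ 0.9 -0.  -0.1]
(np.float64(22.2), np.float64(181.7), 0) rot [-0.001 -0.004 -0.002] shift [-0.5 -1.2  3.1]
(np.float64(29.4), np.float64(184.4), 0) rot [0. 0. 0.] shift [ 0.  -2.7  7.2]
(np.float64(36.8), np.float64(186.6), 0) rot [0. 0. 0.] shift [ 0.  -2.2  7.4]
(np.float64(44.4), np.float64(188.3), 0) rot [0. 0. 0.] shift [ 0.  -1.7  7.6]
(np.float64(52.0), np.float64(189.5), 0) rot [0. 0. 0.] shift [ 0.  -1.2  7.6]
(np.float64(59.7), np.float64(190.2), 0) rot [0. 0. 0.] shift [ 0.  -0.7  7.7]
```

View pics/side11.png

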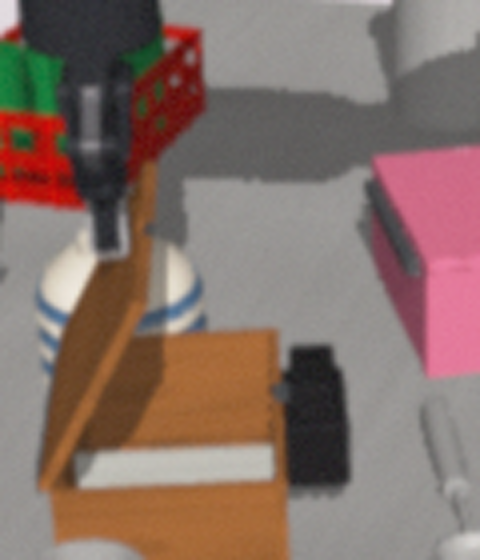

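The lid is at about 1.07 rad, leaning on the fingertip (115,255). Continuing a bit lower in ρ.

drive_tool(
  increments=[
    [[0,0,0],[0,-3,7],0],
    [[0,0,0],[0,-2,7],0],
    [[0,0,0],[0,-2,7],0],
    [[0,0,0],[0,-1,7],0],
    [[0,0,0],[0,-1,7],0],
  ],
)

```text
time: 12.78
eef_pos: [0.6001, 0.1615, 0.2646]
ee_rot: [0.582, -0.58, 0.403, -0.403]
force: [0.6, 0.2, 0.2]
grip_width: -0.0
```

```bash
python3 - <<'E'
from h import *
from cell import r,eyes
arc(r,np.arange(1.4,1.75,.07),[0]*5,rho=.11)
E
```

```text
theta 1.429 rho 0.1108 t 12.775
t 12.78 F [ 57.3  -0.5 190.5] phi 0.003 rot [-1.204  1.211 -1.212] force [0.6 0.2 0.2]
(np.float64(54.2), np.float64(189.8), 0) rot [-0.003 -0.004 -0.002] shift [-0.7  0.8 -2.9]
(np.float64(61.9), np.float64(190.2), 0) rot [0. 0. 0.] shift [ 0.  -0.4  7.7]
(np.float64(69.6), np.float64(190.2), 0) rot [0. 0. 0.] shift [0.  0.  7.7]
(np.float64(77.3), np.float64(189.6), 0) rot [0. 0. 0.] shift [0.  0.6 7.7]
(np.float64(84.9), np.float64(188.5), 0) rot [0. 0. 0.] shift [0.  1.1 7.6]
```

drive_tool(
  increments=[
    [[0,0,0],[0,-1,7],0],
    [[0,0,0],[0,0,7],0],
    [[0,0,0],[0,0,7],0],
    [[0,0,0],[0,0,7],0],
    [[0,0,0],[0,0,6],0],
  ],
)

```text
time: 13.4
eef_pos: [0.6342, 0.1743, 0.2649]
ee_rot: [0.582, -0.58, 0.403, -0.403]
force: [-0.1, 0.4, 0.1]
grip_width: -0.0001
```

```bash
python3 - <<'E'
from h import *
from cell import r,eyes
arc(r,[],[])
c=eyes.camera("side"); im=c["color"][:,:,::-1]
cv2.imwrite("pics/side12.png",cv2.resize(im[110:250,200:360],None,fx=4,fy=4,interpolation=cv2.INTER_CUBIC))
E
```

```text
theta 1.753 rho 0.1145 t 13.4
t 13.4 F [ 93.5  -0.7 190.9] phi 0.001 rot [-1.205  1.212 -1.211] force [-0.1  0.4  0.1]
```

View pics/side12.png

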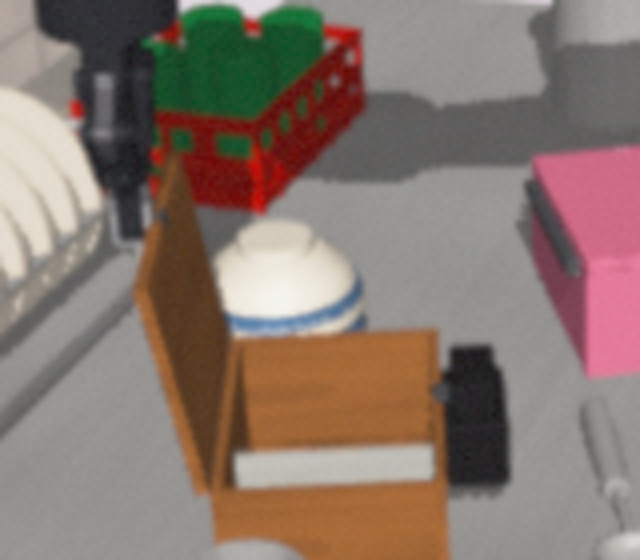

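The lid stands open past upright, the finger next to its edge. Backing off slightly, then up and clear.

drive_tool(
  increments=[
    [[0,0,0],[0,0,6],0],
    [[0,0,0],[0,0,8],0],
    [[0,0,0],[0,-10,2],0],
    [[0,0,0],[0,-25,0],0],
    [[0,0,0],[0,-30,0],0],
  ],
)

```text
time: 14.08
eef_pos: [0.6501, 0.1802, 0.3287]
ee_rot: [-0.58, 0.582, -0.405, 0.401]
force: [-0.4, -0.7, -0.1]
grip_width: -0.0
```

drive_tool(
  increments=[
    [[0,0,0],[0,-30,0],0],
    [[0,0,0],[0,-15,-20],0],
    [[0,0,0],[0,0,-40],0],
    [[0,0,0],[0,0,-40],0],
    [[0,0,0],[0,0,0],0],
  ],
)

```text
time: 14.7
eef_pos: [0.5548, 0.1443, 0.3837]
ee_rot: [0.583, -0.579, 0.402, -0.404]
force: [0.2, 0.3, 0.0]
grip_width: 0.0003
```

```bash
python3 - <<'E'
from h import *
from cell import r,eyes
rel(r)
c=eyes.camera("side"); im=c["color"][:,:,::-1]
cv2.imwrite("pics/side13.png",im); s=c
T=np.eye(3);cc,si=np.cos(X[2]),np.sin(X[2]); B=np.array([[cc,-si,0],[si,cc,0],[0,0,1]])
for th in (1.65,1.75):
  for y in (.09,-.09):
    P=[.065-.13*np.cos(th)+.008*np.sin(th),y,.08+.13*np.sin(th)+.008*np.cos(th)]; print(th,y,proj(s,B@np.array(P)+[X[0],X[1],0]).round(1))
c=eyes.camera("top"); cv2.imwrite("pics/top13.png",c["color"][:,:,::-1])
E
```

```text
t 14.7 TCP box mm [ 19.6  -0.8 383.7] tool z yaw err -0.0037 tool y [ 0.006  0.002 -1.   ] F [0.17 0.27 0.03] w 0.3
1.65 0.09 [[238.4 181.1]]
1.65 -0.09 [[246.2 146.4]]
1.75 0.09 [[232.3 182.4]]
1.75 -0.09 [[240.9 147.6]]
```

View pics/side13.png

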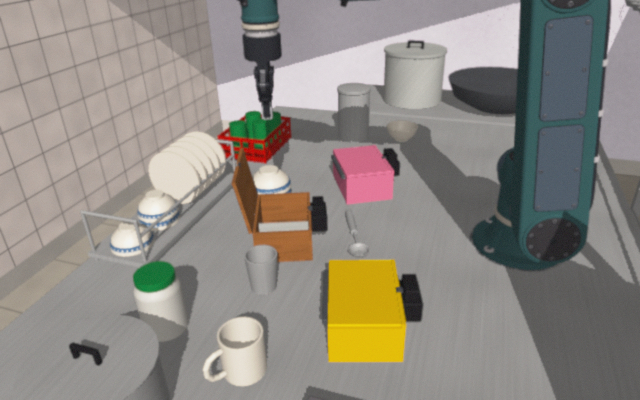

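View pics/top13.png

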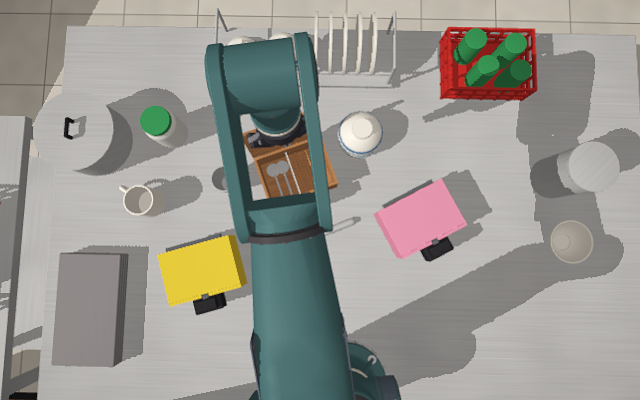

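The lid stands at its stop: outer corners at about (234,182) and (241,149) against (232,182) and (241,148) predicted for 1.75 rad. The bowls, cup and spoon are where they were, and the gripper is 10 cm above the lid.

```bash
python3 - <<'E'
from cell import r,eyes,workorder
import cv2
c=eyes.camera("side")["color"]
a=cv2.imread("pics/side0.png").astype(int)[:,:,::-1]
for n,(x0,x1,y0,y1) in dict(bowl=(262,292,166,190),cup=(244,280,250,295),spoon=(342,370,208,258)).items(): print(n,abs(a[y0:y1,x0:x1]-c[y0:y1,x0:x1].astype(int)).mean().round(1))
print(workorder.job_done(), r.observe()["time"])
E
```

```text
bowl 2.1
cup 1.5
spoon 1.4
the job is handed in; nothing more can be done
the job is handed in; nothing more can be done
```

The box is open: the lid stands on its stop and the gripper was about 10 cm clear of it when I handed the job in, after about 15 s of the 42 s. I pressed the catch, held the freed lid under the fingertips and let it up along its arc.

- **First try went wrong:** the first press freed the lid, but I sank a few millimetres too low while sliding the fingertips back. The bolt caught the lid again about 5 mm ajar. While finding that out I raised the hand about 3 cm above the lid, with only the bolt holding it.
- **Second try:** with the tool tilted about 0.4 rad, the lid came free again with a small jump of about 15 mm at its front edge, straight up against the fingertip. From there it stayed on the fingertip up to at least 1.07 rad (last picture on the way). After that I followed its path without a picture, until it showed past upright.
- **Last checks:** the lid's corners are within 1–2 pixels of where they should be at 1.75 rad. The force on the tool reads about zero. The camera views of the bowls, cup and spoon match those from the start. I had no direct reading of how fast the lid moved during the two short jumps.

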